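# Close the wide jar and hold it up to the code reader

### The job

The wide jar on the rotary vial rack has its stopper standing proud: before you turn the rack, press that stopper down until it is fully home. Then turn the carousel until the wide jar's label stands squarely in front of the grey code reader on the foot, and keep it there: finish with the gripper still firmly holding the carousel's centre knob so that the carousel stays still while the label is read. Leave everything else on the bench where it stands.

Things in the scene. Friction and masses are not known exactly. Their poses are not given: they have to be found in the camera images.
- rack_foot: Fixed aluminium foot of the rotary vial rack; origin on the work surface, on the vertical axis about which the carousel turns, z up. Its own -x points to the code reader, a grey box on a bracket at the end of the foot bar, 164 to 216 mm from the axis, 52 mm wide, top 78 mm above the surface.
- carousel (a joint): Turning angle of the carousel on its foot (rad), positive counterclockwise seen from above; turns freely, several turns either way, no detents, bearing friction about 0.02 N m. At 0 or any whole turn (2 pi) the wide jar is exactly in front of the reader; else the jar lies, seen from the axis, in the direction of the foot's own -x turned by this angle.
- deck (a point): Centre of the carousel's grey deck (236 mm across, top face 25 mm above the surface), on its axis. Six amber glass containers are seated in it 60 degrees apart, centred 85 mm from the axis: one wide jar, 44 mm across, and five slim closed vials, 27 mm across, stopper tops 89 mm above the surface. A clear guide plate steadies them; none comes out.
- label (a point): Middle of the paper code label on the wide jar's outward side, 107 mm from the carousel's axis, 67 mm above the surface; it turns with the carousel.
- read_point (a point): Point in front of the reader where the label must stand to be read: fixed to the foot, 107 mm from the axis towards the reader, 58 mm above the surface.
- stopper (a joint): Travel of the wide jar's white push-in stopper, straight down: 0 = standing 9 mm proud (it may start up to 1.5 mm further in), 0.009 = fully home, flange on the jar's rim. It is a tight push fit with about 8 N of friction: it moves while pushed harder than that and stays where it is left. Home is a rigid stop.
- stopper_top (a point): Centre of the top face of the wide jar's stopper, a flat white disc 48 mm across and 6 mm thick, 85 mm from the carousel's axis; 102 mm above the surface at joint value 0, 93 mm when home.
- knob: Black round fluted knob on top of the carousel's centre column, fixed to the carousel, so it turns with it: 38 mm across, 34 mm tall, from 133 to 167 mm above the surface; origin at the centre of its underside. It can be gripped from above at any yaw.
- knob_grip (a point): Middle of the knob, on the carousel's axis, 152 mm above the surface: a good place to grip.
- spare_vial: Bystander: slim amber vial with a white stopper, 30 mm across its stopper, 64 mm tall, standing loose beside the rack; origin at the centre of its underside.
- spare_stopper: Bystander: loose white stopper, flange 48 mm across and 6 mm thick, lying plug upwards beside the rack (19 mm tall in all); it is not needed; origin at the centre of its underside.
- reagent_bottle: Bystander: round clear bottle, 64 mm across, about 130 mm tall, beside the rack; origin at the centre of its underside.
- marker: Bystander: marker pen lying beside the rack, 136 mm long, 11 mm thick, along its own x; origin at the centre of its underside.
- pipette: Bystander: micropipette lying on its side, about 245 mm long (along its own x), 28 mm thick; origin at the centre of its underside.
- beaker: Bystander: small open glass cup, 52 mm across, 62 mm tall; origin at the centre of its underside.

How it is judged:
By the outcome, as a careful person would: the job done as asked, in the order asked, and still so for the second after the job is handed in, while the arm keeps its last pose, push and grip.
It also fails if it takes over 58 s, if anything falls off the work surface, if the arm or the gripper's body presses on something with over 40 N, if the wrist force passes 120 N, or if a joint passes its speed limit or range.

### The arm

A 6-joint arm with a two-finger parallel gripper is mounted at the origin on the work surface. World frame = base frame: x ahead of the robot, y to its left, z up, the work surface at z = 0. Lengths are in m, angles in rad, forces in N, time in s.
With the tool pointing down it reaches from about 0.375 to 0.975 m from the base axis. Payload 3.8 kg.
Tool frame: the origin (TCP) lies at the very end of the fingers, on their centre line; the grasp point (between the pads) lies 19 mm behind it; z points along the fingers, y is the direction in which the jaws open and shut (so a half turn about z gives the same grasp; the last joint's range is limited). The gripper opens to 85 mm and grips with 20 to 120 N. Pads are 22 mm wide; open, the fingers measure 114 mm over their backs; the gripper's body (76 mm by 85 mm) begins 54 mm behind the grasp point. The pads swing forward as they close: fully open they stand 13 mm farther back than shut.
Start: joints at [-1.315, 0.264, 1.604, -0, 1.274, -0.037], TCP at [0.195, -0.646, 0.231] pointing down, gripper open.
Joint ranges: [-2.63, 2.63], [-0.94, 2.18], [0.31, 2.57], [-1.31, 4.45], [0, 2.66], [-2.55, 2.55]. Speed limits (rad/s): [2.57, 2.57, 3.14, 3.14, 3.14, 3.14].

### API

Orientations are given as a rotation vector (axis times angle).
In Python, from workcell import bot, viewer gives the robot as it stands.
- The arm moves only by the tool jog_arm, never from a script. Its argument "motion" is a list of rows, each an object of numbers: "dx", "dy", "dz": the shift along the world's x, y, z in cm; "turn": the turn about the world's z in rad. A call has 1 to 12 rows; each row shifts and turns the commanded pose from where the row before left it; what a row does not reach is not made up. A row lasts 1/12 s, in which the tool goes at most 41.7 mm and 7.16 degrees, less where a joint would pass 70% of its speed; a pose out of reach is approached as far as the arm can. A call is refused whole if a number of a shift passes 4.17 or a number of a turn 0.125, either way. A call with a gripper value outside its range is refused whole. "fingers" is the finger opening in cm, from 0 to 8.54, set as the call begins (left out, the last holds). The fingers move at their own pace and stop on an object; "grip_force" is the grip in N (left out, the last holds). Time passes only in rows, so rows that do not move let the fingers close. It gives the time, the measured TCP pose, the force and the opening at its end, in the units of the state.
- bot.read_state(): the state, without advancing time (a new reading comes with each control period).
- viewer.read_camera(name): name is "scene" or "side" or "wrist"; returns (picture, depth): 384x512x3 uint8, red, green, blue; 384x512 float32, m along the optical axis (not along the pixel's ray), 0 where there is no reading.
- viewer.camera_info(name): a dict with "vertical_fov" (degrees; the focal length in pixels is half the picture's height over the tangent of half this angle, whatever the lens; pixels are square), "cx", "cy" (the principal point, pixels), "R" (3x3) and "t" (3): a world point X has camera coordinates R X + t. Camera axes: x right, y down, z forward; pixel columns grow to the right and rows downward; lengths in m; the calibration is good to about 2 mm. The wrist camera is an equidistant fisheye: a pixel r from the principal point sees the ray r / f radians off the axis. A picture is of the moment at which its call begins: read the wrist's pose just before it. camera_info takes no time and is no camera call; for the wrist camera it gives the pose at the moment of the call.
- bot.finish_job(): hands the job in, once; it reports no verdict.
The state is a dict: "time": time; "q": joint angles; "joint_vel": joint speeds; "joint_torque": joint torques, N m; "tool_pos": TCP position; "tcp_rot": TCP orientation; "wrist_force": force on the tool from outside, world axes, zero at the start; "torque": the same for the moment, N m; "width": opening from 0.0 (shut) to 1.0 (fully open).
Only numpy, scipy, OpenCV 4.12 (cv2) and the standard library are available. Lean on these libraries where they do the work, as an engineer would, in place of code of your own. Each camera call takes 0.05 s, during which the arm holds its last target. There are 200 camera calls.

## Working session

There is one attempt and no reset: what is moved stays moved. The work goes in short steps, Python scripts to look and compute and a tool call to move; the robot and the scene stay as the last step left them, time stands still between calls to the robot, and variables do not carry over. Pictures are saved under pics/ and viewed, about 8 in all and at most 12, crops included, and the job is handed in when it is done.

Besides the shell and the picture viewer there is one more tool, called after "Emit:" as a command line: name --argument value ..., lists and objects as JSON in quotes. jog_arm: Moves the arm, as the interface text tells. Its arguments: {"type":"object","properties":{"motion":{"type":"array"},"fingers":{"type":"number"},"grip_force":{"type":"number"}},"required":["motion"]}

```bash
mkdir -p pics; ls; cat > h.py <<'E'
import numpy as np, cv2
from workcell import bot, viewer
def unproj(c,u,v,d,shape=(384,512)):
    f=shape[0]/2/np.tan(np.radians(c["vertical_fov"])/2)
    X=np.stack([(u-c["cx"])/f*d,(v-c["cy"])/f*d,d],-1)
    return (X-np.array(c["t"]))@np.array(c["R"])
def cloud(c,d):
    v,u=np.mgrid[:384,:512]; return unproj(c,u,v,d)
E
python3 - <<'E'
from h import *
ims=[]
for n in ["scene","side"]:
    p,d=viewer.read_camera(n); c=viewer.camera_info(n); np.savez(n+".npz",p=p,d=d)
    cv2.imwrite(f"pics/{n}0.png",cv2.resize(p[...,::-1],(800,600)))
    print(n,c)
s=bot.read_state();print(s)
E
```

```text
pics
scene {'vertical_fov': 54.71534412105037, 'cx': 259.7720993386932, 'cy': 191.35396006100174, 'R': array([[ 0.68712001,  0.72653905,  0.0026646 ],
       [ 0.61640063, -0.58100799, -0.53148846],
       [-0.38459897,  0.36683881, -0.84706134]]), 't': array([-0.38862574, -0.28633057,  1.39087177])}
side {'vertical_fov': 55.79753013358952, 'cx': 247.38904333035504, 'cy': 190.2723858945449, 'R': array([[-0.88769307, -0.46042386, -0.00329876],
       [-0.25606075,  0.49961182, -0.82753908],
       [ 0.38266684, -0.73375602, -0.56139843]]), 't': array([0.46863749, 0.25115999, 1.03660034])}
{'time': 0.1, 'q': array([-1.31491239e+00,  2.64660206e-01,  1.60524948e+00,  2.05612323e-05,
        1.27369013e+00, -3.68970230e-02]), 'joint_vel': array([-0.00222274, -0.00115825, -0.00391332, -0.00273246,  0.00194072,
        0.00065793]), 'joint_torque': array([-3.38440896e-04, -5.16707897e+01, -3.68589807e+01, -6.34799221e-05,
        6.24001041e-03,  1.19881278e-05]), 'tool_pos': array([ 0.19465506, -0.6456334 ,  0.23009188]), 'tcp_rot': array([-3.10601573e+00, -4.57957678e-01,  3.13639071e-04]), 'wrist_force': array([-0.74474623, -0.35111941, -0.891885  ]), 'torque': array([-0.03836748,  0.00460913,  0.00468308]), 'width': 0.9947625823854171}
```

View pics/scene0.png

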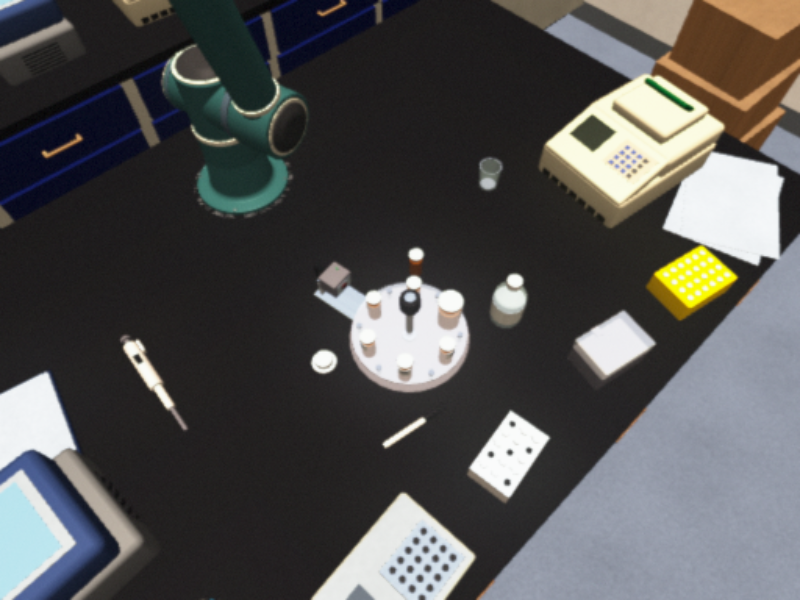

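View pics/side0.png

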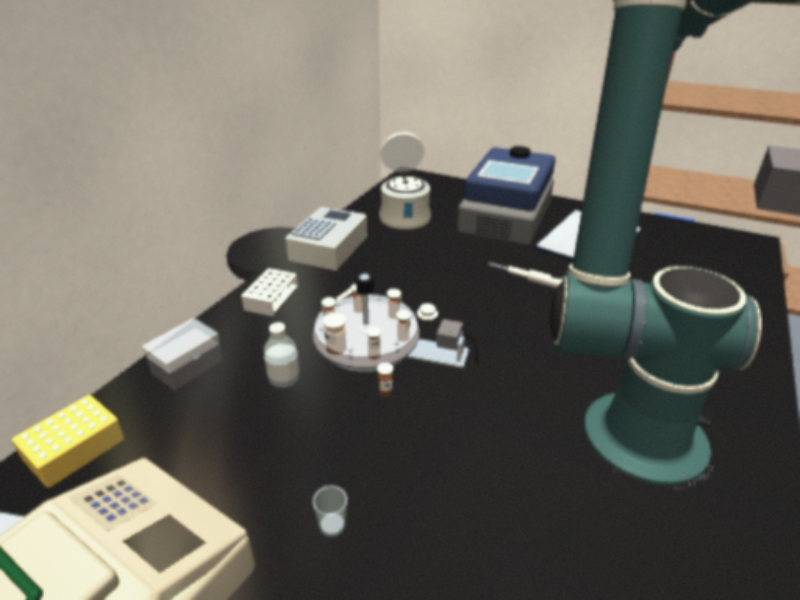

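The scene view shows the knob at about (409,300), the wide white stopper at (451,302), the reader at (334,278), the spare vial at (416,258) and the bottle at (508,300). In the side view the stopper is at (335,325), the knob at (365,283) and the reader at (450,333).

```bash
python3 - <<'E'
from h import *
for n in ["scene","side"]:
    z=np.load(n+".npz");p,d=z["p"].astype(int),z["d"];c=viewer.camera_info(n);W=cloud(c,d)
    v,u=np.mgrid[:384,:512]
    s=512/800
    win={"scene":(310,550,235,395),"side":(255,500,260,405)}[n]
    m=(u>win[0]*s)&(u<win[1]*s)&(v>win[2]*s)&(v<win[3]*s)&(d>0)
    print(n,"table z",np.median(W[m&(p.sum(2)<60)][:,2]))
    for lo,hi,nm in [(.120,.175,"knob"),(.085,.110,"stoppers"),(.066,.085,"reader"),(.05,.069,'vial')]:
        mm=m&(W[...,2]>lo)&(W[...,2]<hi)
        k,l,st,ce=cv2.connectedComponentsWithStats(mm.astype(np.uint8))
        for i in range(1,k):
            if st[i,4]>12:
                q=W[l==i]; print(nm,st[i,4],ce[i].round(1),"min",q.min(0).round(4),"max",q.max(0).round(4),"mean",q.mean(0).round(4), "rgb",p[l==i].mean(0).astype(int))
    # deck circle: bright at z ~.025
    mm=m&(abs(W[...,2]-.025)<.004)&(p.sum(2)>300)
    q=W[mm]; 
    (cx,cy),r=cv2.minEnclosingCircle(q[:,:2].astype(np.float32));print("deck",len(q),cx,cy,r)
E
```

```text
scene table z nan
knob 77 [328.5 180. ] min [0.6647 0.155  0.1203] max [0.6928 0.1846 0.1316] mean [0.6792 0.1683 0.1276] rgb [224 223 218]
knob 199 [261.6 193.2] min [ 0.5713 -0.0342  0.1306] max [0.6084 0.0062 0.1692] mean [ 0.5923 -0.0188  0.1594] rgb [94 96 99]
stoppers 59 [264.2 180.6] min [0.5177 0.0345 0.085 ] max [0.5481 0.0621 0.091 ] mean [0.533  0.049  0.0875] rgb [240 240 237]
stoppers 179 [326.3 188.7] min [0.6526 0.1409 0.085 ] max [0.7075 0.1935 0.1098] mean [0.6844 0.1601 0.0949] rgb [221 227 221]
stoppers 62 [238.5 190.2] min [ 0.4909 -0.0447  0.0853] max [ 0.5208 -0.0177  0.091 ] mean [ 0.5054 -0.0311  0.0878] rgb [241 241 238]
stoppers 190 [287.7 192.9] min [0.5941 0.0421 0.0851] max [0.6395 0.0879 0.104 ] mean [0.6173 0.064  0.0986] rgb [240 239 234]
stoppers 18 [261.4 204.3] min [ 0.587  -0.0222  0.0855] max [ 0.5953 -0.014   0.1097] mean [ 0.5922 -0.0191  0.0986] rgb [114 109 105]
stoppers 71 [234.4 215. ] min [ 0.5457 -0.1086  0.0851] max [ 0.575  -0.0814  0.0925] mean [ 0.5605 -0.0956  0.088 ] rgb [245 245 243]
stoppers 71 [285.4 219.9] min [ 0.6581 -0.0136  0
[... 5631 characters left out ...]
111 [290.9 217.5] min [ 0.3453 -0.0658  0.0503] max [ 0.4241 -0.015   0.0689] mean [ 0.3851 -0.0309  0.0593] rgb [80 79 79]
vial 59 [214.6 217.5] min [0.5924 0.0584 0.0515] max [0.626  0.0935 0.0689] mean [0.604  0.0832 0.0604] rgb [156 148 136]
vial 36 [238.9 220.8] min [0.5154 0.0503 0.0506] max [0.542  0.0681 0.0689] mean [0.5258 0.0623 0.0604] rgb [151 146 135]
vial 100 [180.2 232.1] min [0.6433 0.154  0.0501] max [0.6948 0.2066 0.0689] mean [0.6608 0.1921 0.0595] rgb [148 149 140]
vial 65 [246.1 236.3] min [0.457  0.1034 0.0502] max [0.4862 0.1325 0.066 ] mean [0.4703 0.1194 0.0622] rgb [215 213 203]
deck 513 0.6369449496269226 -0.05810676887631416 0.26775556802749634
  return _methods._mean(a, axis=axis, dtype=dtype,
  ret = ret.dtype.type(ret / rcount)
```

Emit:
jog_arm --motion '[{"dx": 1.96, "dy": 3.17, "dz": 0.6}, {"dx": 1.96, "dy": 3.17, "dz": 0.6}, {"dx": 1.96, "dy": 3.17, "dz": 0.6}, {"dx": 1.96, "dy": 3.17, "dz": 0.6}, {"dx": 1.96, "dy": 3.17, "dz": 0.6}, {"dx": 1.96, "dy": 3.17, "dz": 0.6}, {"dx": 1.96, "dy": 3.17, "dz": 0.6}, {"dx": 1.96, "dy": 3.17, "dz": 0.6}, {"dx": 1.96, "dy": 3.17, "dz": 0.6}, {"dx": 1.96, "dy": 3.17, "dz": 0.6}]'

```text
validation failed for argument at $.mo...
```

Emit:
jog_arm --motion '[{"dx": 1.96, "dy": 3.17, "dz": 0.6}, {"dx": 1.96, "dy": 3.17, "dz": 0.6}, {"dx": 1.96, "dy": 3.17, "dz": 0.6}, {"dx": 1.96, "dy": 3.17, "dz": 0.6}, {"dx": 1.96, "dy": 3.17, "dz": 0.6}, {"dx": 1.96, "dy": 3.17, "dz": 0.6}, {"dx": 1.96, "dy": 3.17, "dz": 0.6}, {"dx": 1.96, "dy": 3.17, "dz": 0.6}, {"dx": 1.96, "dy": 3.17, "dz": 0.6}, {"dx": 1.96, "dy": 3.17, "dz": 0.6}, {"dz": 0}, {"dz": 0}]'

```text
validation failed for argument at $.mo...
```

```bash
python3 - <<'E'
from h import *
s=bot.read_state();print(s["tool_pos"],s["tcp_rot"],s["q"],s["wrist_force"])
c=viewer.camera_info("wrist");p,d=viewer.read_camera("wrist");print(c, -np.array(c["R"]).T@c["t"])
np.savez("w1.npz",p=p,d=d,R=c["R"],t=c["t"]);cv2.imwrite("pics/w1.png",cv2.resize(p[...,::-1],(800,600)))
E
```

```text
[ 0.19465506 -0.6456334   0.23009188] [-3.10601573e+00 -4.57957678e-01  3.13639071e-04] [-1.31491239e+00  2.64660206e-01  1.60524948e+00  2.05612323e-05
  1.27369013e+00 -3.68970230e-02] [-0.74474623 -0.35111941 -0.891885  ]
{'vertical_fov': 65.70646984690485, 'cx': 259.52602266681254, 'cy': 192.60822374067106, 'R': array([[ 0.28879541, -0.95738948, -0.00161266],
       [-0.90476717, -0.27347194,  0.32651104],
       [-0.31303925, -0.09283581, -0.94519201]]), 't': array([-0.67379523, -0.04136189,  0.38009759])} [ 0.27615156 -0.62110911  0.37168371]
```

View pics/w1.png

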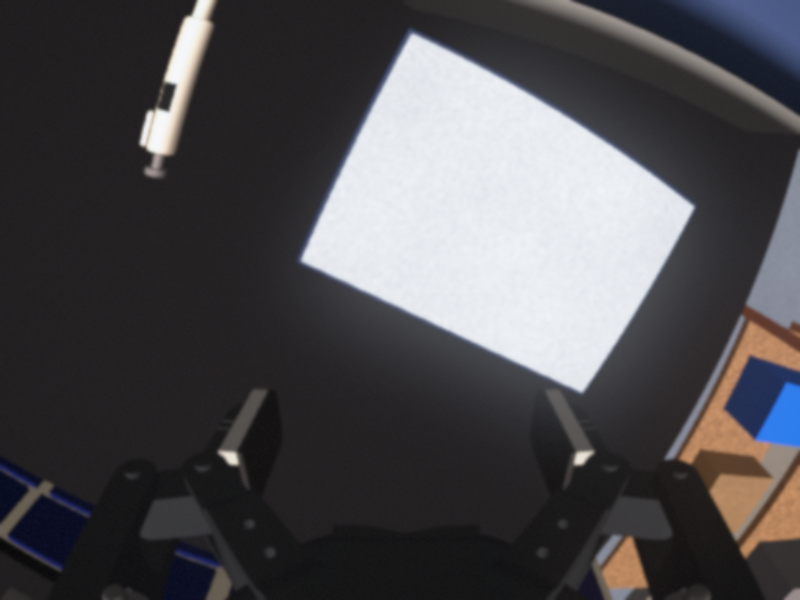

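The move was refused, probably because every row must have all four numbers. The wrist view shows only the paper sheet and the pipette (180,90).

Emit:
jog_arm --motion '[{"dx": 1.7, "dy": 3.4, "dz": 0.7, "turn": 0}, {"dx": 1.7, "dy": 3.4, "dz": 0.7, "turn": 0}, {"dx": 1.7, "dy": 3.4, "dz": 0.7, "turn": 0}, {"dx": 1.7, "dy": 3.4, "dz": 0.7, "turn": 0}, {"dx": 1.7, "dy": 3.4, "dz": 0.7, "turn": 0}, {"dx": 1.7, "dy": 3.4, "dz": 0.7, "turn": 0}, {"dx": 1.7, "dy": 3.4, "dz": 0.7, "turn": 0}, {"dx": 1.7, "dy": 3.4, "dz": 0.7, "turn": 0}, {"dx": 1.7, "dy": 3.4, "dz": 0.7, "turn": 0}]'

```text
time: 0.9
tool_pos: [0.348, -0.3384, 0.2944]
tcp_rot: [-3.108, -0.458, 0.0]
wrist_force: [1.0, -0.3, 0.6]
width: 1.004
```

Emit:
jog_arm --motion '[{"dx": 1.7, "dy": 3.4, "dz": 0.7, "turn": 0}, {"dx": 1.7, "dy": 3.4, "dz": 0.7, "turn": 0}, {"dx": 1.7, "dy": 3.4, "dz": 0.7, "turn": 0}, {"dx": 1.7, "dy": 3.4, "dz": 0.7, "turn": 0}, {"dx": 1.7, "dy": 3.4, "dz": 0.7, "turn": 0}, {"dx": 1.7, "dy": 3.4, "dz": 0.7, "turn": 0}, {"dx": 1.7, "dy": 3.4, "dz": 0.7, "turn": 0}, {"dx": 1.7, "dy": 3.4, "dz": 0.7, "turn": 0}, {"dx": 1.7, "dy": 3.4, "dz": 0.7, "turn": 0}, {"dx": 0, "dy": 0, "dz": 0, "turn": 0}, {"dx": 0, "dy": 0, "dz": 0, "turn": 0}]'

```text
time: 1.82
tool_pos: [0.5013, -0.0325, 0.3573]
tcp_rot: [3.107, 0.465, -0.0]
wrist_force: [-0.4, -0.2, 0.5]
width: 0.999
```

```bash
cat > w.py <<'E'
from h import *
import sys
k=sys.argv[1]
s=bot.read_state();print(s["time"],s["tool_pos"],s["tcp_rot"],s["q"],s["wrist_force"])
c=viewer.camera_info("wrist");p,d=viewer.read_camera("wrist")
np.savez(k+".npz",p=p,d=d,R=c["R"],t=c["t"],cx=c["cx"],cy=c["cy"],fov=c["vertical_fov"]);cv2.imwrite(f"pics/{k}.png",cv2.resize(p[...,::-1],(800,600)))
E
python3 w.py w2
```

```text
1.8167 [ 0.50134997 -0.03248411  0.3572853 ] [ 3.10687132e+00  4.64925213e-01 -2.10271690e-04] [-1.14175881e-01 -1.20793331e-01  1.78655794e+00 -1.58363361e-04
  1.47592427e+00  1.15955158e+00] [-0.37405149 -0.23521238  0.49326156]
```

View pics/w2.png

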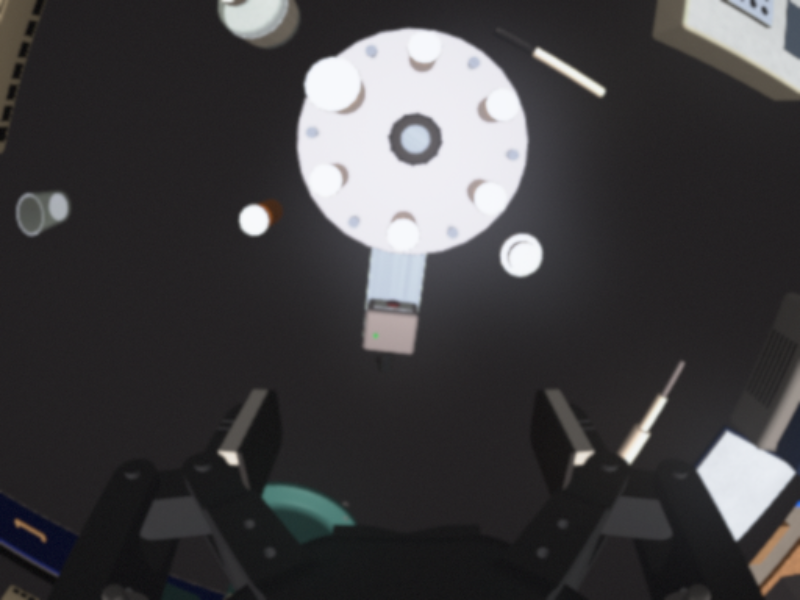

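The wrist view shows the whole rack: knob (415,138), wide stopper (333,84), reader (390,330), and vial stoppers at (424,47), (502,105), (490,198), (403,234), (326,180). I'll measure these now.

```bash
cat > meas.py <<'E'
from h import *
import sys
z=np.load(sys.argv[1]+".npz");p,d=z["p"].astype(int),z["d"];R,t=z["R"],z["t"]
f=192/np.tan(np.radians(z["fov"])/2);v,u=np.mgrid[:384,:512]
x,y=u-z["cx"],v-z["cy"];r=np.hypot(x,y)+1e-9;th=r/f
ray=np.stack([np.tan(th)*x/r,np.tan(th)*y/r,np.ones_like(r)],-1)@R  # per unit depth
C=-R.T@t;W=C+ray*d[...,None]
def cast(m,h):  # min-circle centre of mask pixels, cast on plane z=h
    P=C+ray[m]*((h-C[2])/ray[m][:,2])[:,None]
    (cx,cy),rr=cv2.minEnclosingCircle(P[:,:2].astype(np.float32));return np.array([cx,cy]),rr,P
m0=(d>0)&(v<250)&(np.hypot(W[...,0]-.587,W[...,1]+.013)<.30)
dk=m0&(abs(W[...,2]-.025)<.006)&(p.sum(2)>300)
dk&=np.hypot(W[...,0]-.587,W[...,1]+.013)<.128
cn=cv2.findContours((dk*255).astype(np.uint8),0,2)[0];cn=max(cn,key=cv2.contourArea)[:,0]
e=np.array([C+ray[b,a]*((.025-C[2])/ray[b,a][2]) for a,b in cn])
print("deck",*[np.round(q,4) for q in cv2.fitEllipse(e[:,:2].astype(np.float32)*1000)])
for lo,hi,h,nm in [(.155,.18,.167,"knob"),(.083,.115,None,"stop"),(.069,.083,.078,"reader"),(.05,.068,.064,"v")]:
    mm=m0&(W[...,2]>lo)&(W[...,2]<hi)
    if nm=="stop": mm&=p.min(2)>200
    k,l,st,ce=cv2.connectedComponentsWithStats(mm.astype(np.uint8))
    for i in range(1,k):
        if st[i,4]>50:
            zz=np.median(W[l==i][:,2]);c,rr,P=cast(l==i,h or zz)
            print(nm,st[i,4],ce[i].round(1),"z",zz.round(4),"c",c.round(4),"r",rr.round(4),"mean",W[l==i].mean(0).round(4),
             cv2.minAreaRect((P[:,:2]*1000).astype(np.float32)) if nm=="reader" else "")
E
python3 meas.py w2
```

```text
Traceback (most recent call last):
  File "meas.py", line 16, in <module>
    print("deck",*[np.round(q,4) for q in cv2.fitEllipse(e[:,:2].astype(np.float32)*1000)])
                                          ~~~~~~~~~~~~~~^^^^^^^^^^^^^^^^^^^^^^^^^^^^^^^^^
cv2.error: OpenCV(4.12.0) /io/opencv/modules/imgproc/src/shapedescr.cpp:361: error: (-201:Incorrect size of input array) There should be at least 5 points to fit the ellipse in function 'fitEllipseNoDirect'
```

```bash
python3 - <<'E'
src=open('meas.py').read().split("m0=")[0]
import sys;sys.argv=['','w2'];exec(src)
for a,b in [(415,138),(333,84),(390,335),(440,180),(250,350),(403,234)]:
    i,j=int(b*.64),int(a*.64);print(a,b,d[i,j],W[i,j].round(4),p[i,j])
print(C)
E
```

```text
415 138 0.31124917 [ 0.5905 -0.0114  0.1674] [205 217 229]
333 84 0.3584644 [0.6187 0.0675 0.1001] [247 249 252]
390 335 0.45756325 [ 0.4052 -0.0449  0.0772] [176 163 161]
440 180 0.4377606 [ 0.5614 -0.048   0.0469] [239 238 243]
250 350 0.5500733 [ 0.2999  0.1067 -0.0013] [37 34 36]
403 234 0.41559124 [ 0.5074 -0.0269  0.0861] [247 249 252]
[ 0.58267038 -0.00731802  0.49889962]
```

```bash
sed -i 's/W\[...,2\]-.025)<.006/W[...,2]-.047)<.005/; s/(.025-C/(.047-C/' meas.py; python3 meas.py w2
```

```text
deck [586.8754 -13.6238] [211.2544 220.8703] 96.0778Traceback (most recent call last):
  File "meas.py", line 24, in <module>
    print(nm,st[i,4],ce[i].round(1),"z",zz.round(4),"c",c.round(4),"r",rr.round(4),"mean",W[l==i].mean(0).round(4),
                                                                       ^^^^^^^^
AttributeError: 'float' object has no attribute 'round'
```

```bash
sed -i 's/rr.round(4)/round(rr,4)/' meas.py; python3 meas.py w2
```

```text
deck [586.8754 -13.6238] [211.2544 220.8703] 96.0778
knob 907 [265.2  88.7] z 0.1661 c [ 0.5897 -0.0117] r 0.0197 mean [ 0.5899 -0.0118  0.1659] 
stop 450 [160.1   8.7] z 0.093 c [0.6719 0.1637] r 0.0248 mean [0.6658 0.1617 0.0935] 
stop 343 [271.2  29.8] z 0.088 c [0.6734 0.0035] r 0.015 mean [0.6731 0.0037 0.088 ] 
stop 952 [212.9  53.7] z 0.0995 c [0.6177 0.0675] r 0.0244 mean [0.6179 0.0675 0.0995] 
stop 342 [321.   66.7] z 0.0879 c [ 0.6455 -0.0762] r 0.0148 mean [ 0.6454 -0.0762  0.0879] 
stop 345 [208.1 114.9] z 0.0878 c [0.535  0.0525] r 0.0149 mean [0.5348 0.0522 0.0878] 
stop 337 [313.  126.3] z 0.088 c [ 0.5618 -0.0921] r 0.0152 mean [ 0.5622 -0.0918  0.0879] 
stop 332 [257.5 149.5] z 0.0879 c [ 0.5072 -0.0277] r 0.015 mean [ 0.5072 -0.0277  0.0878] 
reader 190 [167.3  14. ] z 0.0786 c [0.6707 0.1654] r 0.0296 mean [0.6629 0.1548 0.0777] ((662.6211547851562, 160.05047607421875), (24.327136993408203, 59.04696273803711), 33.40228271484375)
reader 982 [249.2 212.4] z 0.0765 c [ 0.4023 -0.0455] r 0.0374 mean [ 0.4071 -0.0446  0.0759] ((399.6103210449219, -45.99269104003906), (68.87194061279297, 51.699520111083984), 10.910398483276367)
v 168 [173.9  15.7] z 0.0598 c [0.6704 0.1608] r 0.0295 mean [0.6655 0.1506 0.0596] 
v 281 [162.7 140.2] z 0.0629 c [0.4767 0.1145] r 0.0155 mean [0.4763 0.1147 0.0627] 
v 133 [251.2 194.8] z 0.0601 c [ 0.4274 -0.0413] r 0.0257 mean [ 0.4302 -0.0407  0.0595]
```

Axis is about (0.590,-0.012), agreed by three opposite stopper pairs and the knob. The wide stopper is at (0.6178,0.0675), radius 84.5 mm from the axis (85 expected), z about 0.100. Going above it with fingers shut.

Emit:
jog_arm --motion '[{"dx": 2.91, "dy": 2.5, "dz": 0, "turn": 0}, {"dx": 2.91, "dy": 2.5, "dz": 0, "turn": 0}, {"dx": 2.91, "dy": 2.5, "dz": 0, "turn": 0}, {"dx": 2.91, "dy": 2.5, "dz": -1.0, "turn": 0}, {"dx": 0, "dy": 0, "dz": -3.5, "turn": 0}, {"dx": 0, "dy": 0, "dz": -3.5, "turn": 0}, {"dx": 0, "dy": 0, "dz": -3.5, "turn": 0}, {"dx": 0, "dy": 0, "dz": -3.5, "turn": 0}, {"dx": 0, "dy": 0, "dz": -3.5, "turn": 0}, {"dx": 0, "dy": 0, "dz": -3.5, "turn": 0}, {"dx": 0, "dy": 0, "dz": -1.7, "turn": 0}, {"dx": 0, "dy": 0, "dz": 0, "turn": 0}]' --fingers 0 --grip_force 40

```text
time: 2.87
tool_pos: [0.612, 0.0632, 0.1136]
tcp_rot: [-3.108, -0.454, 0.019]
wrist_force: [-0.5, -0.2, -0.1]
width: -0.001
```

```bash
python3 w.py w3; python3 - <<'E'
from h import *
p,d=viewer.read_camera("side"); cv2.imwrite("pics/side3.png",cv2.resize(p[130:260,150:323,::-1],(798,600),interpolation=2))
E
```

```text
2.8667 [0.6119597  0.06321986 0.1135983 ] [-3.10795668 -0.45441215  0.01900828] [ 6.27200178e-02  2.56928867e-01  1.84034494e+00 -5.33226963e-04
  1.05642499e+00  1.34342028e+00] [-0.47431715 -0.24610498 -0.07989926]
```

View pics/w3.png

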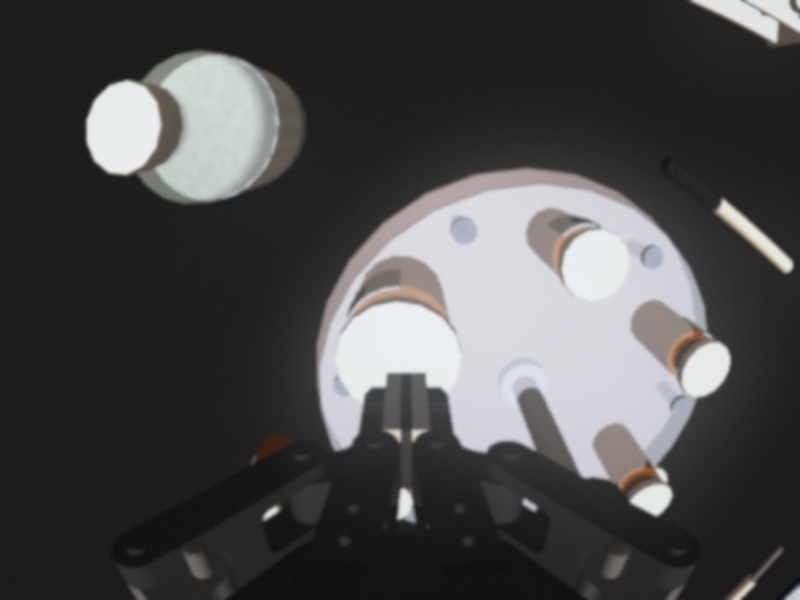

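The fingertips (405,375) are over the rear part of the white stopper (398,355), with 1 cm still to descend. I'll let the arm settle, then step down.

Emit:
jog_arm --motion '[{"dx": 0, "dy": 0, "dz": 0, "turn": 0}, {"dx": 0, "dy": 0, "dz": 0, "turn": 0}]'

```text
time: 3.13
tool_pos: [0.6192, 0.0652, 0.1231]
tcp_rot: [3.108, 0.457, 0.007]
wrist_force: [0.4, -0.1, -0.2]
width: -0.002
```

Emit:
jog_arm --motion '[{"dx": 0, "dy": 0.2, "dz": -0.6, "turn": 0}, {"dx": 0, "dy": 0, "dz": -0.6, "turn": 0}, {"dx": 0, "dy": 0, "dz": -0.4, "turn": 0}, {"dx": 0, "dy": 0, "dz": 0, "turn": 0}, {"dx": 0, "dy": 0, "dz": 0, "turn": 0}, {"dx": 0, "dy": 0, "dz": 0, "turn": 0}, {"dx": 0, "dy": 0, "dz": 0, "turn": 0}]'

```text
time: 3.72
tool_pos: [0.6173, 0.0678, 0.1044]
tcp_rot: [3.108, 0.459, 0.0]
wrist_force: [1.1, 0.7, -0.0]
width: -0.002
```

Emit:
jog_arm --motion '[{"dx": 0, "dy": 0, "dz": -0.2, "turn": 0}, {"dx": 0, "dy": 0, "dz": -0.2, "turn": 0}, {"dx": 0, "dy": 0, "dz": -0.2, "turn": 0}, {"dx": 0, "dy": 0, "dz": -0.1, "turn": 0}, {"dx": 0, "dy": 0, "dz": 0, "turn": 0}, {"dx": 0, "dy": 0, "dz": 0, "turn": 0}]'

```text
time: 4.22
tool_pos: [0.6184, 0.0675, 0.0987]
tcp_rot: [3.107, 0.458, 0.004]
wrist_force: [-0.5, -0.9, 5.4]
width: -0.002
```

Emit:
jog_arm --motion '[{"dx": 0, "dy": 0, "dz": -0.1, "turn": 0}, {"dx": 0, "dy": 0, "dz": -0.1, "turn": 0}, {"dx": 0, "dy": 0, "dz": -0.1, "turn": 0}, {"dx": 0, "dy": 0, "dz": 0, "turn": 0}, {"dx": 0, "dy": 0, "dz": 0, "turn": 0}]'

```text
time: 4.63
tool_pos: [0.6187, 0.0674, 0.0961]
tcp_rot: [3.107, 0.458, 0.005]
wrist_force: [0.1, -2.1, 7.2]
width: 0.001
```

Emit:
jog_arm --motion '[{"dx": 0, "dy": 0, "dz": -0.1, "turn": 0}, {"dx": 0, "dy": 0, "dz": -0.1, "turn": 0}, {"dx": 0, "dy": 0, "dz": -0.1, "turn": 0}, {"dx": 0, "dy": 0, "dz": 0, "turn": 0}, {"dx": 0, "dy": 0, "dz": 0, "turn": 0}]'

```text
time: 5.05
tool_pos: [0.6188, 0.0675, 0.0932]
tcp_rot: [3.107, 0.458, 0.005]
wrist_force: [-0.5, -0.8, 6.5]
width: -0.001
```

Emit:
jog_arm --motion '[{"dx": 0, "dy": 0, "dz": -0.1, "turn": 0}, {"dx": 0, "dy": 0, "dz": -0.1, "turn": 0}, {"dx": 0, "dy": 0, "dz": 0, "turn": 0}, {"dx": 0, "dy": 0, "dz": 0, "turn": 0}]'

```text
time: 5.38
tool_pos: [0.6201, 0.0671, 0.093]
tcp_rot: [3.106, 0.458, 0.009]
wrist_force: [-1.4, -2.3, 12.8]
width: 0.0
```

Emit:
jog_arm --motion '[{"dx": 0, "dy": 0, "dz": -0.1, "turn": 0}, {"dx": 0, "dy": 0, "dz": -0.1, "turn": 0}, {"dx": 0, "dy": 0, "dz": -0.1, "turn": 0}, {"dx": 0, "dy": 0, "dz": 0, "turn": 0}, {"dx": 0, "dy": 0, "dz": 0, "turn": 0}, {"dx": 0, "dy": 0, "dz": 0, "turn": 0}]'

```text
time: 5.88
tool_pos: [0.6221, 0.0666, 0.0928]
tcp_rot: [3.105, 0.458, 0.016]
wrist_force: [-2.1, -5.0, 21.9]
width: -0.002
```

Home: z has stopped at 0.093 while the force rose from 7 N to 22 N. I'll retract straight up, reopen and look again.

Emit:
jog_arm --motion '[{"dx": 0, "dy": 0, "dz": 1, "turn": 0}, {"dx": 0, "dy": 0, "dz": 2, "turn": 0}, {"dx": 0, "dy": 0, "dz": 3.5, "turn": 0}, {"dx": 0, "dy": 0, "dz": 3.5, "turn": 0}, {"dx": 0, "dy": 0, "dz": 3.5, "turn": 0}, {"dx": 0, "dy": 0, "dz": 3.5, "turn": 0}, {"dx": -2, "dy": -1.5, "dz": 2.5, "turn": 0}, {"dx": -3, "dy": -2, "dz": 1, "turn": 0}, {"dx": -3, "dy": -2, "dz": 1, "turn": 0}, {"dx": -3, "dy": -2, "dz": 1, "turn": 0}, {"dx": 0, "dy": 0, "dz": 0, "turn": 0}, {"dx": 0, "dy": 0, "dz": 0, "turn": 0}]'

```text
time: 6.88
tool_pos: [0.5066, -0.008, 0.3124]
tcp_rot: [3.108, 0.455, 0.004]
wrist_force: [0.4, 0.3, 0.7]
width: 0.002
```

Emit:
jog_arm --motion '[{"dx": 0, "dy": 0, "dz": 0, "turn": 0}, {"dx": 0, "dy": 0, "dz": 0, "turn": 0}, {"dx": 0, "dy": 0, "dz": 0, "turn": 0}, {"dx": 0, "dy": 0, "dz": 0, "turn": 0}]' --fingers 8.5

```text
time: 7.22
tool_pos: [0.5076, -0.0067, 0.3103]
tcp_rot: [-3.107, -0.46, 0.003]
wrist_force: [0.5, -0.7, -0.2]
width: 0.564
```

```bash
cat >> meas.py <<'E'
g=(abs(W[...,2]-.0768)<.006)&(np.hypot(W[...,0]-.40,W[...,1]+.046)<.06)&(p.min(2)>120)&(p.max(2)<200)
k,l,st,ce=cv2.connectedComponentsWithStats(g.astype(np.uint8));i=1+np.argmax(st[1:,4])
c_,rr,P=cast(l==i,.078);rc=cv2.minAreaRect((P[:,:2]*1000).astype(np.float32))
print("readertop",st[i,4],P.mean(0),rc); q=P.mean(0)[:2]-[.590,-.012];print("dir",np.degrees(np.arctan2(q[1],q[0]))%360,np.hypot(*q))
E
python3 w.py w4; python3 meas.py w2|tail -2; python3 meas.py w4
```

```text
7.2167 [ 0.50761082 -0.00670273  0.31031237] [-3.10726028e+00 -4.59729238e-01  2.59413664e-03] [-6.23766890e-02 -9.59164326e-02  1.84795362e+00  1.54495686e-04
  1.39127634e+00  1.21461666e+00] [ 0.46957892 -0.69194815 -0.18304675]
readertop 778 [ 0.40895351 -0.04428078  0.078     ] ((408.5789794921875, -44.343719482421875), (41.13318634033203, 49.40044403076172), 10.201807022094727)
dir 190.1096567443037 0.18390182552573678
deck [590.3115 -10.4672] [205.5577 216.1955] 72.5708
knob 1203 [289.8 101.7] z 0.1661 c [ 0.5901 -0.0116] r 0.0196 mean [ 0.5901 -0.0116  0.1659] 
stop 528 [163.6   8.1] z 0.0928 c [0.6713 0.164 ] r 0.0247 mean [0.6641 0.1632 0.0933] 
stop 438 [293.7  32.9] z 0.0879 c [0.6737 0.0009] r 0.015 mean [0.6737 0.0011 0.0879] 
stop 1187 [228.   57.5] z 0.0919 c [0.6209 0.0672] r 0.0242 mean [0.6207 0.0667 0.0919] 
stop 410 [346.9  77.4] z 0.088 c [ 0.6426 -0.0777] r 0.0149 mean [ 0.6429 -0.0777  0.088 ] 
stop 440 [219.4 125.8] z 0.088 c [0.5369 0.0542] r 0.0153 mean [0.5372 0.054  0.0879] 
stop 407 [335.3 142.9] z 0.0879 c [ 0.5595 -0.0904] r 0.0153 mean [ 0.5596 -0.090
[... 429 characters left out ...]
), (51.88731002807617, 51.921661376953125), 11.412040710449219)
v 192 [179.   16.2] z 0.0601 c [0.6679 0.1609] r 0.0295 mean [0.6637 0.1518 0.0593] 
v 54 [333.4  79.1] z 0.0604 c [ 0.6407 -0.0716] r 0.0121 mean [ 0.6382 -0.0684  0.0595] 
v 59 [324.3 134.7] z 0.0595 c [ 0.5602 -0.0865] r 0.0131 mean [ 0.5629 -0.0807  0.0594] 
v 343 [168.5 155. ] z 0.0629 c [0.4758 0.1146] r 0.0157 mean [0.4761 0.1148 0.0628] 
v 182 [266.  214.4] z 0.0602 c [ 0.4287 -0.0409] r 0.0257 mean [ 0.43   -0.0398  0.0596] 
readertop 892 [ 0.40929399 -0.04375526  0.078     ] ((408.52337646484375, -43.574256896972656), (40.84492111206055, 50.221500396728516), 10.357523918151855)
dir 189.96676048289882 0.1834749553485077
```

The stopper now reads 0.0919 with the same −1 mm bias as the vials, so it is home at 0.093. The push dragged the carousel about 2°. The jar now lies at 68.7° and the reader at about 190.1°, so +121.4° remains. Moving to the knob.

Emit:
jog_arm --motion '[{"dx": 2.75, "dy": -0.2, "dz": 0, "turn": 0}, {"dx": 2.75, "dy": -0.2, "dz": 0, "turn": 0}, {"dx": 2.74, "dy": -0.1, "dz": 0, "turn": 0}, {"dx": 0, "dy": 0, "dz": -3, "turn": 0}, {"dx": 0, "dy": 0, "dz": -3, "turn": 0}, {"dx": 0, "dy": 0, "dz": -3, "turn": 0}, {"dx": 0, "dy": 0, "dz": -2, "turn": 0}, {"dx": 0, "dy": 0, "dz": 0, "turn": 0}, {"dx": 0, "dy": 0, "dz": 0, "turn": 0}, {"dx": 0, "dy": 0, "dz": 0, "turn": 0}, {"dx": 0, "dy": 0, "dz": 0, "turn": 0}]' --fingers 8.5

```text
time: 8.18
tool_pos: [0.5913, -0.0123, 0.2037]
tcp_rot: [3.107, 0.458, 0.006]
wrist_force: [0.5, -0.6, 0.0]
width: 0.999
```

Emit:
jog_arm --motion '[{"dx": 0, "dy": 0, "dz": -1.5, "turn": 0}, {"dx": -0.1, "dy": 0, "dz": -1.5, "turn": 0}, {"dx": 0, "dy": 0, "dz": -1.5, "turn": 0}, {"dx": 0, "dy": 0, "dz": -1.5, "turn": 0}, {"dx": 0, "dy": 0, "dz": -0.9, "turn": 0}, {"dx": 0, "dy": 0, "dz": 0, "turn": 0}, {"dx": 0, "dy": 0, "dz": 0, "turn": 0}, {"dx": 0, "dy": 0, "dz": 0, "turn": 0}, {"dx": 0, "dy": 0, "dz": 0, "turn": 0}]'

```text
time: 8.93
tool_pos: [0.5898, -0.0124, 0.134]
tcp_rot: [3.107, 0.458, 0.004]
wrist_force: [0.2, -0.3, -0.6]
width: 0.996
```

Emit:
jog_arm --motion '[{"dx": 0, "dy": 0, "dz": 0, "turn": 0}, {"dx": 0, "dy": 0, "dz": 0, "turn": 0}, {"dx": 0, "dy": 0, "dz": 0, "turn": 0}, {"dx": 0, "dy": 0, "dz": 0, "turn": 0}, {"dx": 0, "dy": 0, "dz": 0, "turn": 0}, {"dx": 0, "dy": 0, "dz": 0, "turn": 0}, {"dx": 0, "dy": 0, "dz": 0, "turn": 0}, {"dx": 0, "dy": 0, "dz": 0, "turn": 0}]' --fingers 0 --grip_force 60

```text
time: 9.6
tool_pos: [0.5888, -0.0125, 0.1328]
tcp_rot: [3.107, 0.458, 0.001]
wrist_force: [-1.8, -1.8, 4.9]
width: 0.428
```

The fingers hold the knob at about 36 mm opening with low lateral force. Turning counterclockwise.

Emit:
jog_arm --motion '[{"dx": 0, "dy": 0, "dz": 0, "turn": 0.05}, {"dx": 0, "dy": 0, "dz": 0, "turn": 0.1}, {"dx": 0, "dy": 0, "dz": 0, "turn": 0.1}, {"dx": 0, "dy": 0, "dz": 0, "turn": 0.1}, {"dx": 0, "dy": 0, "dz": 0, "turn": 0.1}, {"dx": 0, "dy": 0, "dz": 0, "turn": 0.1}, {"dx": 0, "dy": 0, "dz": 0, "turn": 0.1}, {"dx": 0, "dy": 0, "dz": 0, "turn": 0.1}, {"dx": 0, "dy": 0, "dz": 0, "turn": 0.1}, {"dx": 0, "dy": 0, "dz": 0, "turn": 0.1}, {"dx": 0, "dy": 0, "dz": 0, "turn": 0.05}, {"dx": 0, "dy": 0, "dz": 0, "turn": 0}]'

```text
time: 10.6
tool_pos: [0.5891, -0.0128, 0.1328]
tcp_rot: [2.506, 1.893, 0.001]
wrist_force: [-0.9, -3.9, 4.7]
width: 0.427
```

Emit:
jog_arm --motion '[{"dx": 0, "dy": 0, "dz": 0, "turn": 0.05}, {"dx": 0, "dy": 0, "dz": 0, "turn": 0.1}, {"dx": 0, "dy": 0, "dz": 0, "turn": 0.1}, {"dx": 0, "dy": 0, "dz": 0, "turn": 0.1}, {"dx": 0, "dy": 0, "dz": 0, "turn": 0.1}, {"dx": 0, "dy": 0, "dz": 0, "turn": 0.1}, {"dx": 0, "dy": 0, "dz": 0, "turn": 0.1}, {"dx": 0, "dy": 0, "dz": 0, "turn": 0.1}, {"dx": 0, "dy": 0, "dz": 0, "turn": 0.1}, {"dx": 0, "dy": 0, "dz": 0, "turn": 0.1}, {"dx": 0, "dy": 0, "dz": 0, "turn": 0.1}, {"dx": 0, "dy": 0, "dz": 0, "turn": 0.07}]'

```text
time: 11.6
tool_pos: [0.5897, -0.0127, 0.1328]
tcp_rot: [1.115, 2.935, 0.001]
wrist_force: [0.7, -2.4, 3.5]
width: 0.428
```

Emit:
jog_arm --motion '[{"dx": 0, "dy": 0, "dz": 0, "turn": 0}, {"dx": 0, "dy": 0, "dz": 0, "turn": 0}, {"dx": 0, "dy": 0, "dz": 0, "turn": 0}, {"dx": 0, "dy": 0, "dz": 0, "turn": 0}, {"dx": 0, "dy": 0, "dz": 0, "turn": 0}, {"dx": 0, "dy": 0, "dz": 0, "turn": 0}]'

```text
time: 12.1
tool_pos: [0.5897, -0.0126, 0.1328]
tcp_rot: [1.121, 2.932, 0.0]
wrist_force: [4.0, -3.7, 2.9]
width: 0.431
```

```bash
python3 w.py w5; python3 - <<'E'
from h import *
a=[]
for n in ["scene","side"]:
    p,d=viewer.read_camera(n); c=viewer.camera_info(n); np.savez(n+"5.npz",p=p,d=d);W=cloud(c,d)
    a.append(cv2.resize(p[130:280,150:350,::-1],(400,300),interpolation=2))
    m=(W[...,2]>.085)&(W[...,2]<.105)&(np.hypot(W[...,0]-.59,W[...,1]+.012)<.125)&(p.min(2)>170)
    k,l,st,ce=cv2.connectedComponentsWithStats(m.astype(np.uint8))
    for i in range(1,k):
        if st[i,4]>12: print(n,st[i,4],W[l==i].mean(0).round(4))
z=np.load("w5.npz")["p"]
cv2.imwrite("pics/all5.png",np.vstack([np.hstack(a),cv2.resize(z[...,::-1],(800,600))[:,:][0:300]]))
E
python3 meas.py w5 | grep -E "knob|stop|reader"
```

```text
12.1 [ 0.5896528  -0.01264098  0.13282389] [1.12071054e+00 2.93237690e+00 4.51626190e-04] [-6.34154749e-02  1.83358420e-01  1.89150323e+00 -4.85144226e-04
  1.06439896e+00 -9.03867100e-01] [ 4.02844538 -3.71246499  2.93549649]
scene 125 [ 0.5045 -0.0352  0.0921]
scene 63 [0.6167 0.0652 0.0879]
scene 69 [ 0.5597 -0.0952  0.0881]
scene 69 [ 6.721e-01 -1.000e-04  8.760e-02]
scene 77 [ 0.6437 -0.0798  0.0882]
side 30 [ 0.5576 -0.0908  0.0879]
side 35 [0.6689 0.0034 0.0878]
side 98 [ 0.5027 -0.0253  0.092 ]
side 38 [0.614  0.0686 0.0885]
side 42 [0.531  0.0546 0.0883]
knob 279 [260.3 246.4] z 0.1578 c [0.5742 0.0034] r 0.0107 mean [5.766e-01 5.000e-04 1.581e-01] 
stop 1719 [278.4  93.1] z 0.0879 c [0.5352 0.0531] r 0.0149 mean [0.5351 0.0529 0.088 ] 
stop 3719 [157.4 145.6] z 0.092 c [ 0.5067 -0.0266] r 0.0239 mean [ 0.5067 -0.026   0.092 ] 
stop 1195 [373.6 174.9] z 0.088 c [0.6185 0.0678] r 0.0148 mean [0.6183 0.0677 0.088 ] 
stop 235 [154.1 245.3] z 0.088 c [ 0.5566 -0.0879] r 0.0125 mean [ 0.5541 -0.0857  0.088 ] 
reader 3283 [68.5 67.1] z 0.0766 c [ 0.4037 -0.0426] r 0.0371 mean [ 0.
[... 537 characters left out ...]
 [0.614  0.0673] r 0.0134 mean [0.6094 0.0654 0.0714] ((607.9664306640625, 66.2703628540039), (12.152091026306152, 26.6209774017334), 9.97531509399414)
reader 133 [259.2 205.3] z 0.0766 c [ 0.5877 -0.0098] r 0.0075 mean [ 0.5857 -0.0083  0.0763] ((586.1207885742188, -8.350275993347168), (13.633858680725098, 9.975386619567871), 48.15563201904297)
reader 236 [165.5 237. ] z 0.0715 c [ 0.5582 -0.0856] r 0.0135 mean [ 0.5578 -0.0833  0.072 ] ((555.8021240234375, -80.97566986083984), (26.619836807250977, 13.208239555358887), 27.1175479888916)
readertop 2236 [ 0.40900486 -0.04334095  0.078     ] ((408.40362548828125, -43.66707229614258), (38.50323486328125, 46.582611083984375), 10.135547637939453)
```

View pics/all5.png

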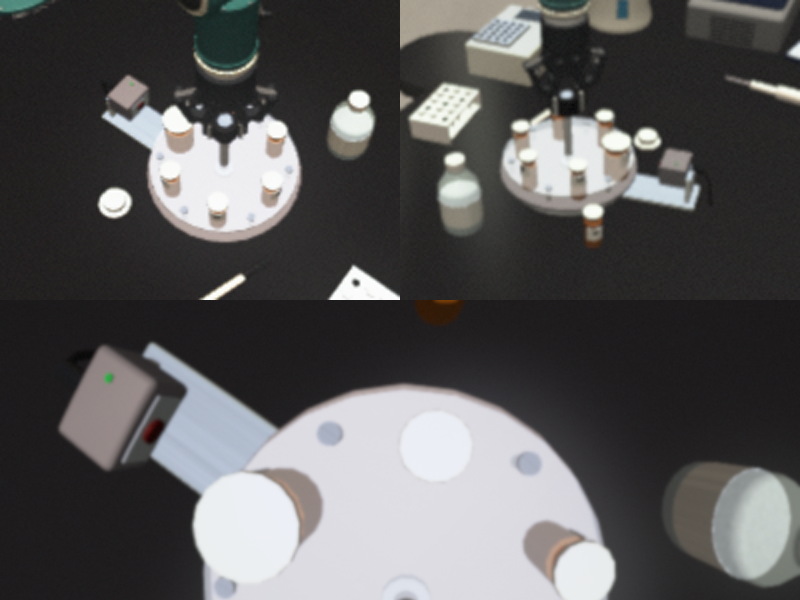

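The jar lies at about 190.15°: hex fit 190.0, 190.1 and 190.3 from the three stoppers. The reader is at 189.8–190.1°, with its edges at 10.1°, so they agree within about 0.3°. The crops show the jar in front of the reader (wrist view: jar (247,525), reader (110,405)), the gripper on the knob, and the bystanders near the rack undisturbed. Handing in.

```bash
python3 - <<'E'
from workcell import bot
s=bot.read_state();print(s["time"],s["width"],s["wrist_force"],abs(s["joint_vel"]).max())
print(bot.finish_job())
E
```

```text
12.25 0.428609102982518 [ 3.67795047 -4.09324054  3.07465461] 0.0022976067741807445
the job is handed in; nothing more can be done
None
```

The stopper is pressed home, the wide jar faces the reader, and the job was handed in at 12.25 s with the gripper still holding the knob at a 60 N grip setting.

- **Stopper:** I pressed it with shut fingers until the height stopped at 93 mm while the force rose to 22 N. The wrist camera confirmed it at 91.9 mm; the vial stoppers read about 1 mm low too, so it is fully home.
- **Carousel:** I gripped the knob and turned it counterclockwise by 2.12 rad. The jar is at about 190.1° and the reader at 189.8–190.1°, so they agree within about 0.3°. At hand-in the arm was still and the wrist force was about 6 N.
- **Disagreements:** The first two fixed-camera readings differed by about 6 mm, so I used the wrist camera, which was self-consistent to about 0.5 mm. Pressing the stopper dragged the carousel about 2° clockwise before the deliberate turn; I measured that and corrected for it.
- **Bystanders:** The last images show no sign of movement in those near the rack. I did not re-measure them all, and the beaker was outside the last crops, but the arm touched nothing except the stopper and the knob.

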